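# Slide a coated coupon under the spring clip of a gauge stand

## Task

Load the blue coated test coupon on the measuring stand, without picking it up: with one fingertip press the tail of the spring clip down and keep it down, and with the other fingertip push the coupon along its guide strips, under the raised clip, until it is fully home against the clip's foot; then let the clip down onto it and leave it clamped. The clip must not touch the coupon before it is home, the coupon must stay flat on the deck, and the other things on the bench stay where they are.

Things in the scene. Friction and masses are not known exactly. Their poses are not given: they have to be found in the camera images.
- stand: Fixed measuring stand: grey base 200 x 240 mm, ground steel deck 30 mm above the bench; place and yaw vary. Origin under the base, z up. A column (22 mm thick, top 200 mm above the deck), probe arm swung to the back, stands 118 mm in +x and 100 mm in -y from the stop point. Nothing else on the stand is higher than the clip.
- stop (a point): End stop: middle of the face of the clip's fixed foot that the coupon comes to rest against, at deck height. Axes: +y the direction in which the coupon is pushed home, +z up, +x away from the robot at yaw 0. Clip, guides and coupon are centred on its x = 0. The foot is 30 mm wide, 5 mm high, y = 0 to 10 mm, with two 12 mm high ears for the clip's pivot. Two guide strips, 2.5 mm high, 41.6 mm apart, run from y = -87 to -2 mm.
- rocker (a joint): Angle of the clip about its pivot, rad: 0 = at rest, jaw just over the empty deck; grows as the tail is pressed, raising the jaw; 0.34 = jaw resting on the 8 mm coupon; above 0.40 well clear of it; 0.524 = hard stop: tail level, its top 3 mm and the jaw 12 mm above the deck. A spring returns it: 0.06 Nm at 0, 0.16 Nm at 0.52 (about 6 N on the tail 25 mm from the pivot).
- clip: Spring clip of bright 2 mm sheet: jaw (18 mm wide, downturned lip) to -y, flat thumb tail (22 mm wide) to +y. Origin on the pivot pin: 5 mm in +y of the stop point, 9 mm above the deck; x along the pin. At rest the tail slopes up 30 degrees to 32 mm above the deck.
- tail (a point): Middle of the upper face of the thumb tail, 33 mm along it from the pivot; moves with the clip. Pressed right down, the tail is level, 3 mm above the deck, from y = +13 to +63 mm of the stop point; a fingertip can press anywhere there and slide along it, and the other fingertip at the same level meets the 8 mm thick coupon's edge.
- jaw (a point): Middle of the lower rim of the clip's rolled jaw edge; moves with the clip. At rest at y = -17 mm of the stop point, just above the deck; raised, the jaw reaches out to y = -20 mm.
- coupon_mid (a point): Centre (4 mm above the underside) of the test coupon: loose steel plate 40 (x) by 28 (y) by 8 mm, about 70 g, top face coated blue. It starts flat on the deck between the guide strips, square to them, its leading edge 22 to 30 mm short of the foot, so just short of the jaw. Fully home, its centre is 14 mm to the -y side of the stop point.
- bottle: Bystander: small amber bottle with white cap, 44 mm across, 82 mm tall, loose on the bench; origin under its centre.
- vial_rack: Bystander: white block 45 x 85 mm with eight blue-capped vials, 41 mm tall in all, loose; origin under its centre.
- coupon_tray: Bystander: grey open tray 70 x 90 x 22 mm with three narrow spare coupons (red-brown, white, grey), loose; origin under its centre.
- jar: Bystander: small clear jar with blue cap, 42 mm across, 52 mm tall, loose; origin under its centre.
- coupon: The same coupon; origin under its centre, on its underside; axes as for its centre point (y along the push).
Not all that is in view belongs to the job. There is more than one size of the coupon; the job needs the largest.

How it is judged:
By the outcome, as a careful person would: the job done as asked, in the order asked, and still so for the second after the job is handed in, with the robot touching nothing.
It also fails if it takes over 38 s, if anything falls off the work surface, if the arm or the gripper's body presses on something with over 40 N, if the wrist force passes 120 N, or if a joint passes its speed limit or range.

## Robot

A 6-joint arm with a two-finger parallel gripper is mounted at the origin on the work surface. World frame = base frame: x ahead of the robot, y to its left, z up, the work surface at z = 0. Lengths are in m, angles in rad, forces in N, time in s.
With the tool pointing down it reaches from about 0.275 to 0.85 m from the base axis. Payload 5.2 kg.
Tool frame: the origin (TCP) lies on the centre line of the jaws, within the pads' length; the fingertips stand 22 mm ahead of it and the grasp point (between the pads) lies 3 mm ahead of it; x points along the fingers, y is the direction in which the jaws open and shut, and the axes are right-handed (so a half turn about x gives the same grasp; the last joint's range is limited). The gripper opens to 85 mm and grips with 20 to 120 N. Pads are 22 mm wide; open, the fingers measure 114 mm over their backs; the gripper's body (76 mm by 85 mm) begins 54 mm behind the grasp point. The pads swing forward as they close: fully open they stand 13 mm farther back than shut.
Start: joints at [-1.476, 0.259, 1.535, -0, 1.348, -0.203], TCP at [0.161, -0.526, 0.253] pointing down, gripper open.
Joint ranges: [-3.14, 3.14], [-0.91, 2.08], [0.19, 2.58], [-1.22, 4.36], [0.22, 2.71], [-3.12, 3.12]. Speed limits (rad/s): [2.57, 2.57, 3.14, 3.14, 3.14, 3.14].

## Interface

Orientations are given as a rotation vector (axis times angle).
In Python, from rig import bot, eyes, ticket, models gives the robot as it stands. The module is installed in compiled form; this text tells all that it offers.
- The arm moves only by the tool move_arm, never from a script. Its argument "moves" is a list of rows, each an object of numbers: "dx", "dy", "dz": the shift along the tool's x, y, z in mm; "rx", "ry", "rz": the turn, a rotation vector about the tool's x, y, z in rad. A call has 1 to 20 rows; each row is the pose to reach, as a shift and turn from the pose measured when the call began, along the tool's axes at that moment; what a row does not reach only later rows make up. A row lasts 1/10 s, in which the tool goes at most 50 mm and 8.59 degrees, less where a joint would pass 70% of its speed; a pose out of reach is approached as far as the arm can. A call with a gripper value outside its range is refused whole. "gripper" is the finger opening in mm, from 0 to 85.4, set as the call begins (left out, the last holds). The fingers move at their own pace and stop on an object; "grip_force" is the grip in N (left out, the last holds). Time passes only in rows, so rows that repeat a pose let the fingers close. It gives the time, the measured TCP pose, the force and the opening at its end, in the units of the state.
- bot.get_state(): the state, without advancing time (a new reading comes with each control period).
- eyes.get_image(name): name is "side" or "top" or "wrist"; returns a dict with "frame" (480x640x3 uint8, red, green, blue), "fx", "fy", "cx", "cy" (pixels), "k1" (the pictures are not rectified: a ray, as slopes to the right and down, at radius r is drawn at 1 + k1 r^2 times it, then the intrinsics apply), "origin" and "attitude" of the camera in the world; the wrist camera has in their place "tool_from_camera" (4x4, takes a point from camera to tool coordinates, whose origin is the TCP and whose axes are the tool frame's). Camera axes: x right, y up, looking along -z (the intrinsics and any distortion apply to the point x, -y, -z); pixel columns grow to the right and rows downward; lengths in m; the calibration is good to about 2 mm. A picture is of the moment at which its call begins: read the wrist's pose just before it. There is no depth.
- ticket.hand_in(): hands the job in, once; it reports no verdict.
Trained networks look in the newest picture that a camera, given by its name, has taken for a name from the list of things; names that differ only in an ending like _2 or _b are one class to them, and where a whole thing is asked for, a point or a joint stands for the part that bears it (a point fixed in the world has none). Each returns a list of dicts, best first, with "score" (0 to 1); they miss things now and then, are a little off and sometimes report something else, mostly with a low value. They report only what shows in the picture. A call takes as long as a camera call. They do not tell look-alikes from the thing itself.
- models.silhouettes(query, camera): "region" (480x640 bool, what is visible of it) and "bbox" ([left, top, right, bottom] in pixels, round what is visible of it).
The state is a dict: "time": time; "q": joint angles; "dq": joint speeds; "joint_efforts": joint torques, N m; "tcp_pos": TCP position; "ee_rot": TCP orientation; "ft_force": force on the tool from outside, world axes, zero at the start; "moment": the same for the moment, N m; "finger_gap": finger opening in m.
Only numpy, scipy, OpenCV 4.12 (cv2) and the standard library are available. Lean on these libraries where they do the work, as an engineer would, in place of code of your own. Each camera call takes 0.05 s, during which the arm holds its last target.

## Working session

There is one attempt and no reset: what is moved stays moved. The work goes in short steps, Python scripts to look and compute and a tool call to move; the robot and the scene stay as the last step left them, time stands still between calls to the robot, and variables do not carry over. Pictures are saved under pics/ and viewed, and the job is handed in when it is done.

Besides the shell and the picture viewer there is one more tool, called after "Emit:" by a JSON object that holds its "name" and its "arguments", one argument or row to a line. move_arm: Moves the arm, as the interface text tells. Its arguments: {"type":"object","properties":{"moves":{"type":"array","items":{"type":"object","properties":{"dx":{"type":"number"},"dy":{"type":"number"},"dz":{"type":"number"},"rx":{"type":"number"},"ry":{"type":"number"},"rz":{"type":"number"}}}},"gripper":{"type":"number"},"grip_force":{"type":"number"}},"required":["moves"]}

```bash
mkdir -p pics; cat > h.py <<'E'
from rig import bot, eyes, ticket, models
import numpy as np, cv2
from scipy.spatial.transform import Rotation as R
def save(im,name,crop=None,scale=1):
    f=im["frame"][:,:,::-1].copy()
    if crop: f=f[crop[1]:crop[3],crop[0]:crop[2]]
    if scale!=1: f=cv2.resize(f,None,fx=scale,fy=scale,interpolation=cv2.INTER_CUBIC)
    cv2.imwrite("pics/"+name+".png",f)
E
python3 - <<'E'
from h import *
s=bot.get_state()
for k,v in s.items(): print(k,v)
for n in ["top","side","wrist"]:
    im=eyes.get_image(n); save(im,n+"0"); np.save("pics/"+n+"0.npy",im,allow_pickle=True)
    print(n,{k:v for k,v in im.items() if k!="frame"})
    for q in ["clip","coupon","stand"]:
        for d in models.silhouettes(q,n): print(q,d["score"],d["bbox"],d["region"].sum())
E
```

```text
time 0.0
q [-1.47579469e+00  2.59348866e-01  1.53606743e+00  3.91086237e-05
  1.34804106e+00 -2.02779492e-01]
dq [-1.54805773e-03  7.68677929e-04 -4.33977064e-04 -7.88866891e-05
  1.32136421e-03 -2.17065773e-03]
joint_efforts [-1.69333402e-03 -4.46035981e+01 -2.90576452e+01 -2.79898213e-04
  1.16152817e-02  2.15102496e-06]
tcp_pos [ 0.16136792 -0.52528175  0.2524778 ]
ee_rot [ 2.06219981  0.31123957 -2.06191098]
ft_force [ 0.23470383 -0.05426911  0.35412042]
moment [-0.00349445 -0.04442884 -0.05024318]
finger_gap 0.08534368835424183
top {'fx': 561.9188040054698, 'fy': 561.9188040054698, 'cx': 318.8908592304343, 'cy': 235.15029972754192, 'k1': -0.07907745225496168, 'origin': array([0.30899214, 0.01901644, 1.08078925]), 'attitude': array([ 0.14161241, -0.14378967, -1.58128988])}
clip 0.76 [252.7, 195.3, 297.0, 210.8] 460
stand 0.62 [227.3, 40.3, 371.8, 242.4] 13859
side {'fx': 437.86117669918116, 'fy': 437.86117669918116, 'cx': 312.63591371817375, 'cy': 240.78996073935602, 'k1': 0.037244638302082404, 'origin': array([ 0.25656362, -0.49808587,  0.59184417]), 'attitude': array([ 0.82394135, -0.18734841, -0.38520953])}
clip 0.96 [315.9, 201.3, 346.3, 237.8] 425
coupon 0.69 [337.7, 237.8, 360.8, 249.6] 282
coupon 0.56 [332.3, 328.0, 352.0, 341.5] 173
stand 0.97 [283.2, 144.7, 514.1, 296.6] 12028
wrist {'fx': 347.1512558750975, 'fy': 347.1512558750975, 'cx': 319.95488894560765, 'cy': 236.7770634213501, 'k1': -0.006186412327653528, 'tool_from_camera': array([[ 5.70555332e-04,  2.98659504e-01, -9.54359563e-01,
        -1.19951376e-01],
       [ 9.99998257e-01,  1.52629022e-03,  1.07548083e-03,
         3.08387617e-04],
       [ 1.77783224e-03, -9.54358513e-01, -2.98658113e-01,
        -7.75817378e-02],
       [ 0.00000000e+00,  0.00000000e+00,  0.00000000e+00,
         1.00000000e+00]])}
```

View pics/top0.png

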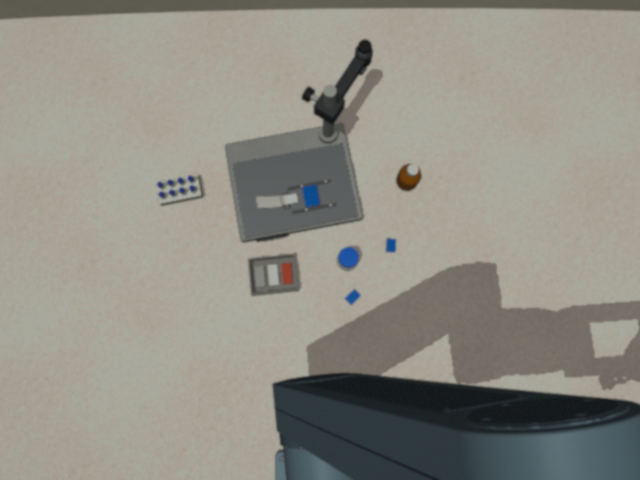

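View pics/side0.png

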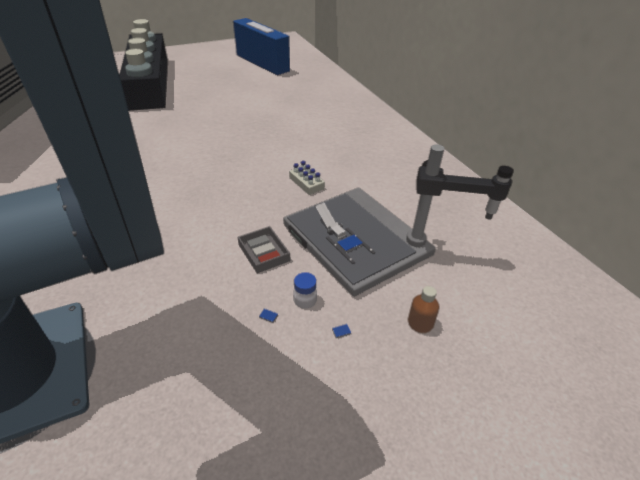

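```bash
python3 - <<'E'
import numpy as np,cv2
t=np.load("pics/top0.npy",allow_pickle=True).item()["frame"][:,:,::-1]
s=np.load("pics/side0.npy",allow_pickle=True).item()["frame"][:,:,::-1]
cv2.imwrite("pics/t0c.png",cv2.resize(t[140:260,215:385],None,fx=4.5,fy=4.5,interpolation=cv2.INTER_CUBIC))
cv2.imwrite("pics/s0c.png",cv2.resize(s[180:290,270:430],None,fx=5,fy=5,interpolation=cv2.INTER_CUBIC))
E
```

```text
(no output)
```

View pics/t0c.png

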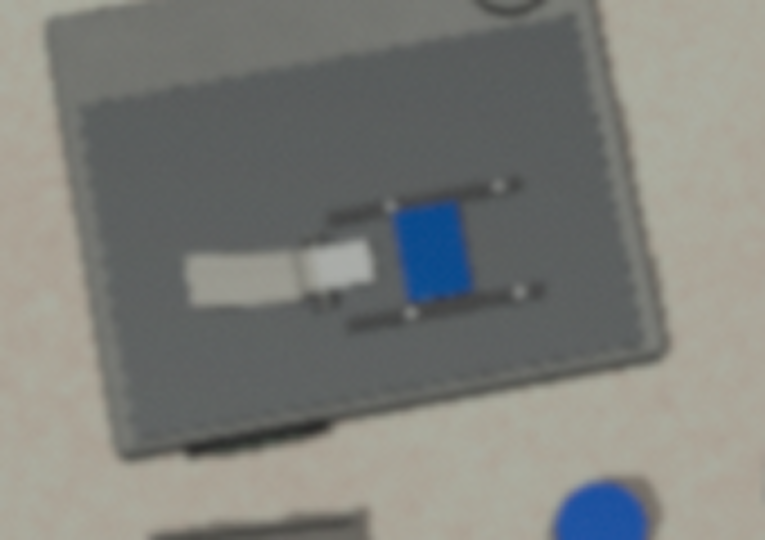

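View pics/s0c.png

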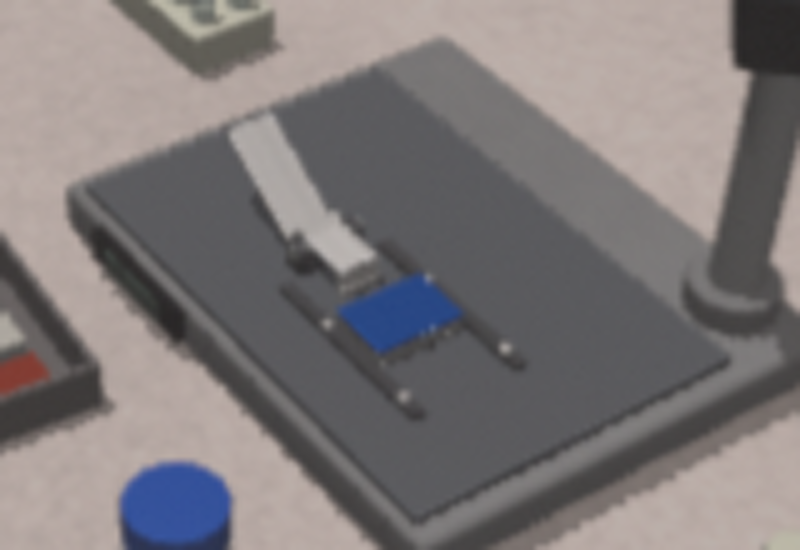

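Candidates for the coupon are the blue plate between the guides on the stand (top 311,196), small blue plates at (391,245) and (352,297), and the jar's blue cap (348,257). I choose the one on the stand: it's the largest, lies between the guide strips just short of the clip jaw, and the close crop confirms this.

```bash
cat >> h.py <<'E'
def rays(im,px,T=None):
    px=np.atleast_2d(np.asarray(px,float))
    d=np.c_[(px[:,0]-im["cx"])/im["fx"],(px[:,1]-im["cy"])/im["fy"]]
    u=d.copy()
    for _ in range(20): u=d/(1+im["k1"]*(u**2).sum(1,keepdims=True))
    v=np.c_[u[:,0],-u[:,1],-np.ones(len(u))]
    if T is None: Rm=R.from_rotvec(im["attitude"]).as_matrix(); o=im["origin"]
    else: Rm=T[:3,:3]; o=T[:3,3]
    return o, v@Rm.T
def onz(im,px,z,T=None):
    o,v=rays(im,px,T); return o+v*((np.asarray(z)-o[2])/v[:,2])[:,None]
def proj(im,P,T=None):
    P=np.atleast_2d(P)
    if T is None: Rm=R.from_rotvec(im["attitude"]).as_matrix(); o=im["origin"]
    else: Rm=T[:3,:3]; o=T[:3,3]
    c=(P-o)@Rm; u=np.c_[c[:,0],-c[:,1]]/(-c[:,2:3])
    u=u*(1+im["k1"]*(u**2).sum(1,keepdims=True))
    return np.c_[u[:,0]*im["fx"]+im["cx"],u[:,1]*im["fy"]+im["cy"]]
def tcpT(s):
    T=np.eye(4);T[:3,:3]=R.from_rotvec(s["ee_rot"]).as_matrix();T[:3,3]=s["tcp_pos"];return T
def wristT(im,s): return tcpT(s)@im["tool_from_camera"]
E
python3 - <<'E'
from h import *
s=bot.get_state(); print(R.from_rotvec(s["ee_rot"]).as_matrix().round(3))
t=np.load("pics/top0.npy",allow_pickle=True).item()
si=np.load("pics/side0.npy",allow_pickle=True).item()
c=lambda p:np.array(p)/4.5+[214.5,139.5]
print("coupon",onz(t,c([[395,210],[460,203],[470,295],[408,300]]),.038).round(4))
print("guides",onz(t,c([[328,218],[522,183],[347,326],[545,290]]),.0325).round(4))
print("tail end",onz(t,c([[185,255],[190,305]]),.062).round(4))
cs=lambda p:np.array(p)/5+[269.5,179.5]
print("side coupon",onz(si,cs([[340,313],[420,275],[462,312],[382,353]]),.038).round(4))
print("side guide",onz(si,cs([[285,290],[418,412],[385,243],[520,362]]),.0325).round(4))
E
```

```text
[[-0.     0.293 -0.956]
 [ 0.    -0.956 -0.293]
 [-1.    -0.    -0.   ]]
coupon [[0.5962 0.0465 0.038 ]
 [0.5989 0.0188 0.038 ]
 [0.5585 0.0151 0.038 ]
 [0.5567 0.0414 0.038 ]]
guides [[ 0.5946  0.0754  0.0325]
 [ 0.6089 -0.008   0.0325]
 [ 0.5471  0.0675  0.0325]
 [ 0.5615 -0.0169  0.0325]]
tail end [[0.5717 0.1333 0.062 ]
 [0.5503 0.1311 0.062 ]]
side coupon [[0.5547 0.0415 0.038 ]
 [0.5928 0.0491 0.038 ]
 [0.5975 0.024  0.038 ]
 [0.5593 0.0156 0.038 ]]
side guide [[ 0.544   0.0671  0.0325]
 [ 0.56   -0.0124  0.0325]
 [ 0.5924  0.0771  0.0325]
 [ 0.6074 -0.0038  0.0325]]
```

Emit:
{"name": "move_arm", "arguments": {
  "moves": [
    {"dx": 4, "dy": -28, "dz": -38, "rx": 0.01},
    {"dx": 8, "dy": -55, "dz": -76, "rx": 0.02},
    {"dx": 12, "dy": -83, "dz": -114, "rx": 0.03},
    {"dx": 16, "dy": -111, "dz": -152, "rx": 0.04},
    {"dx": 20, "dy": -139, "dz": -190, "rx": 0.05},
    {"dx": 24, "dy": -166, "dz": -228, "rx": 0.06},
    {"dx": 28, "dy": -194, "dz": -266, "rx": 0.07},
    {"dx": 32, "dy": -222, "dz": -305, "rx": 0.08},
    {"dx": 36, "dy": -250, "dz": -343, "rx": 0.09},
    {"dx": 40, "dy": -277, "dz": -381, "rx": 0.1},
    {"dx": 44, "dy": -305, "dz": -419, "rx": 0.11},
    {"dx": 48, "dy": -333, "dz": -457, "rx": 0.115},
    {"dx": 52, "dy": -361, "dz": -495, "rx": 0.12},
    {"dx": 56, "dy": -388, "dz": -533, "rx": 0.127},
    {"dx": 60, "dy": -416, "dz": -571, "rx": 0.127},
    {"dx": 60, "dy": -416, "dz": -571, "rx": 0.127},
    {"dx": 60, "dy": -416, "dz": -571, "rx": 0.127},
    {"dx": 60, "dy": -416, "dz": -571, "rx": 0.127},
    {"dx": 60, "dy": -416, "dz": -571, "rx": 0.127}
  ],
  "gripper": 79
}}

```text
invalid input at $.moves[0]: expected keys dx, dy, dz, rx, ry, rz
```

```bash
python3 - <<'E'
from h import *
s=bot.get_state(); print(s["time"],s["tcp_pos"],s["ee_rot"],s["finger_gap"],s["ft_force"])
im=eyes.get_image("wrist"); save(im,"w1"); np.save("pics/w1.npy",(im,s),allow_pickle=True)
for q in ["clip","coupon"]:
    for d in models.silhouettes(q,"wrist"): print(q,d["score"],d["bbox"],d["region"].sum())
E
```

```text
0.6 [ 0.16138834 -0.52578889  0.25332599] [ 2.06128905  0.30918077 -2.06128632] 0.08510486393196903 [0.03693323 0.8300109  0.06333456]
```

View pics/w1.png

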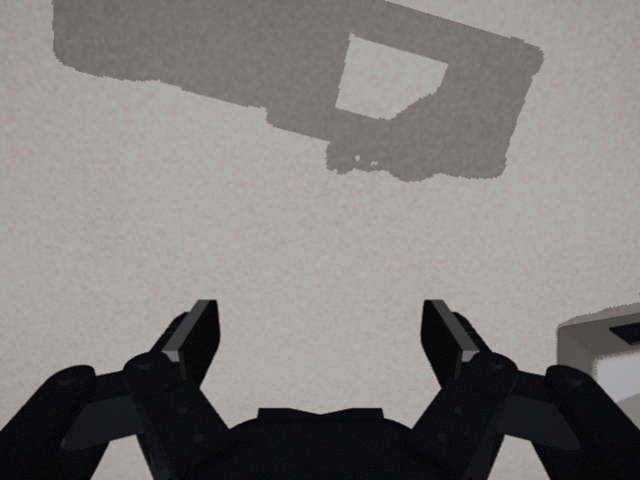

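Emit:
{"name": "move_arm", "arguments": {
  "moves": [
    {"dx": 4, "dy": -28, "dz": -38, "rx": 0.01, "ry": 0, "rz": 0},
    {"dx": 8, "dy": -55, "dz": -76, "rx": 0.02, "ry": 0, "rz": 0},
    {"dx": 12, "dy": -83, "dz": -114, "rx": 0.03, "ry": 0, "rz": 0},
    {"dx": 16, "dy": -111, "dz": -152, "rx": 0.04, "ry": 0, "rz": 0},
    {"dx": 20, "dy": -139, "dz": -190, "rx": 0.05, "ry": 0, "rz": 0},
    {"dx": 24, "dy": -166, "dz": -228, "rx": 0.06, "ry": 0, "rz": 0},
    {"dx": 28, "dy": -194, "dz": -266, "rx": 0.07, "ry": 0, "rz": 0},
    {"dx": 32, "dy": -222, "dz": -305, "rx": 0.08, "ry": 0, "rz": 0},
    {"dx": 36, "dy": -250, "dz": -343, "rx": 0.09, "ry": 0, "rz": 0},
    {"dx": 40, "dy": -277, "dz": -381, "rx": 0.1, "ry": 0, "rz": 0},
    {"dx": 44, "dy": -305, "dz": -419, "rx": 0.11, "ry": 0, "rz": 0},
    {"dx": 48, "dy": -333, "dz": -457, "rx": 0.115, "ry": 0, "rz": 0},
    {"dx": 52, "dy": -361, "dz": -495, "rx": 0.12, "ry": 0, "rz": 0},
    {"dx": 56, "dy": -388, "dz": -533, "rx": 0.127, "ry": 0, "rz": 0},
    {"dx": 60, "dy": -416, "dz": -571, "rx": 0.127, "ry": 0, "rz": 0},
    {"dx": 60, "dy": -416, "dz": -571, "rx": 0.127, "ry": 0, "rz": 0},
    {"dx": 60, "dy": -416, "dz": -571, "rx": 0.127, "ry": 0, "rz": 0},
    {"dx": 60, "dy": -416, "dz": -571, "rx": 0.127, "ry": 0, "rz": 0},
    {"dx": 60, "dy": -416, "dz": -571, "rx": 0.127, "ry": 0, "rz": 0}
  ],
  "gripper": 79
}}

```text
time: 2.65
tcp_pos: [0.5847, 0.0382, 0.1936]
ee_rot: [2.133, 0.18, -2.133]
ft_force: [-0.4, -0.1, -0.1]
finger_gap: 0.0787
```

```bash
python3 - <<'E'
from h import *
s=bot.get_state(); print(s["time"],s["tcp_pos"],s["ee_rot"],s["finger_gap"],s["ft_force"]); print(tcpT(s).round(3), s["q"])
im=eyes.get_image("wrist"); save(im,"w2"); np.save("pics/w2.npy",(im,s),allow_pickle=True)
for q in ["clip","coupon"]:
    for d in models.silhouettes(q,"wrist"): print(q,d["score"],d["bbox"],d["region"].sum())
E
```

```text
2.65 [0.58466827 0.03816742 0.19358156] [ 2.1329044   0.18046721 -2.13302428] 0.07870711657727936 [-0.44819134 -0.05789787 -0.11741635]
[[-0.     0.168 -0.986  0.585]
 [-0.    -0.986 -0.168  0.038]
 [-1.     0.     0.     0.194]
 [ 0.     0.     0.     1.   ]] [-1.24884575e-01  3.67129470e-01  1.53300236e+00 -3.29016406e-04
  1.24145191e+00  1.27689766e+00]
clip 0.9 [197.2, 225.7, 296.2, 259.4] 2476
coupon 0.78 [349.5, 391.5, 380.3, 408.0] 314
coupon 0.67 [313.8, 210.0, 342.7, 259.2] 1544
coupon 0.59 [463.9, 321.6, 470.8, 330.1] 30
```

View pics/w2.png

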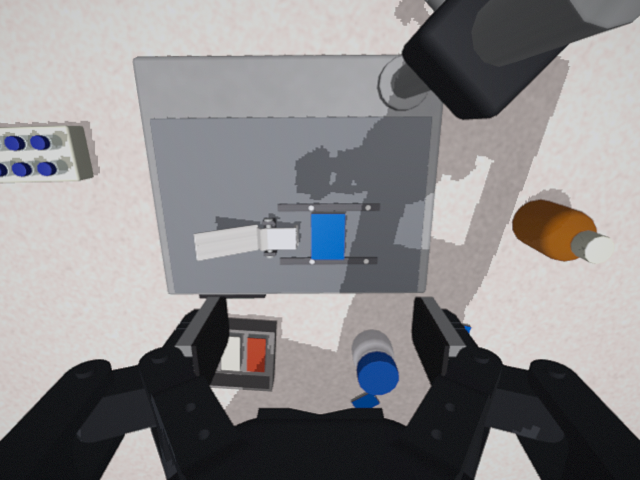

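```bash
python3 - <<'E'
from h import *
im,s=np.load("pics/w2.npy",allow_pickle=True); save(im,"w2c",(185,190,395,310),3.8)
E
```

```text
(no output)
```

View pics/w2c.png

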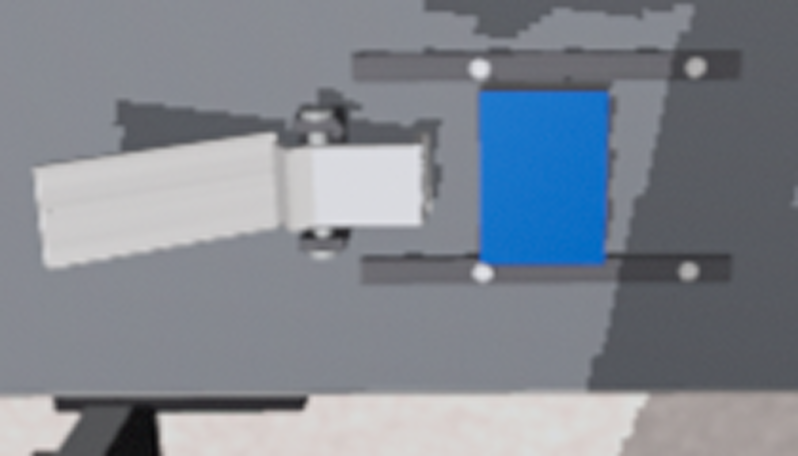

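```bash
cat > fit.py <<'E'
from h import *
from scipy.optimize import least_squares
im,s=np.load("pics/w2.npy",allow_pickle=True); T=wristT(im,s)
c=lambda p:(np.array(p,float)+.5)/3.8-.5+[185,190]
cols_=[] 
# (pixel, model (x,y,z mm) )  v only / u only weights
g=22.3
obs=[((352,66),(24,-2,2.5),(1,0)),((740,66),(24,-87,2.5),(1,0)),((361,270),(-24,-2,2.5),(1,0)),((732,270),(-24,-87,2.5),(1,0)),
((450,79),(20.8,-24,2.5),(0,1)),((700,79),(20.8,-78,2.5),(0,1)),((420,257),(-20.8,-15,2.5),(0,1)),((700,257),(-20.8,-80,2.5),(0,1))]
cp=[((480,91),(20,14)),((609,91),(20,-14)),((605,264),(-20,-14)),((482,264),(-20,14))]
def W(p,P):
    P=np.atleast_2d(P)/1000.; x,y,a=p[:3]; z=.03+p[5] if len(p)>5 else .03
    ca,sa=np.cos(a),np.sin(a)
    return np.c_[x+ca*P[:,0]-sa*P[:,1],y+sa*P[:,0]+ca*P[:,1],z+P[:,2]]
def f(p):
    r=[]
    for px,P,w in obs: r+=list((proj(im,W(p,P),T)[0]-c(px))*w)
    for px,(X,Y) in cp: r+=list(proj(im,W(p,(X+p[3]*1e3,Y+p[4]*1e3,8)),T)[0]-c(px))
    return np.array(r)
p=least_squares(f,[.57,.0736,.17,0,-.043]).x
if __name__=="__main__":
    print(p.round(4), f(p).round(1))
    t=np.load("pics/top0.npy",allow_pickle=True).item();si=np.load("pics/side0.npy",allow_pickle=True).item()
    P=W(p,[(24,-2,2.5),(24,-87,2.5),(-24,-2,2.5),(-24,-87,2.5)]+[(X+p[3]*1e3,Y+p[4]*1e3,8) for _,(X,Y) in cp])
    print(((proj(t,P)-[214.5,139.5])*4.5).round(0).tolist()); print(((proj(si,P)-[269.5,179.5])*5).round(0).tolist())
    Tt=tcpT(s); Ti=np.linalg.inv(Tt)
    # stop & coupon in tool frame
    q=W(p,[(0,0,0),(p[3]*1e3,p[4]*1e3,0)]); print((Ti[:3,:3]@q.T+Ti[:3,3:]).T.round(4)*1e3)
    ydir=Ti[:3,:3]@[-np.sin(p[2]),np.cos(p[2]),0]; print("push dir tool",ydir)
    print("TCP in stop frame",)
E
python3 fit.py
```

```text
[ 5.702e-01  7.370e-02  1.704e-01 -5.000e-04 -4.390e-02] [-0.2 -0.   0.6 -0.  -0.4  0.   0.   0.   0.   0.   0.  -0.2 -0.   0.2
  0.   0.  -0.3 -0.1  0.2 -0.2  0.4  0.2 -0.3  0.2]
[[327.0, 219.0], [522.0, 184.0], [347.0, 327.0], [543.0, 291.0], [393.0, 214.0], [457.0, 202.0], [474.0, 292.0], [409.0, 304.0]]
[[390.0, 244.0], [528.0, 368.0], [291.0, 287.0], [426.0, 418.0], [426.0, 276.0], [471.0, 317.0], [386.0, 357.0], [342.0, 314.0]]
[[163.6 -37.6   8.3]
 [163.6   6.3   8.7]]
push dir tool [-3.00455056e-04 -9.99999132e-01  1.28276376e-03]
TCP in stop frame
```

Emit:
{"name": "move_arm", "arguments": {
  "moves": [
    {"dx": 10, "dy": -8, "dz": 4, "rx": 0, "ry": 0, "rz": 0},
    {"dx": 30, "dy": -15, "dz": 8.5, "rx": 0, "ry": 0, "rz": 0},
    {"dx": 55, "dy": -15, "dz": 8.5, "rx": 0, "ry": 0, "rz": 0},
    {"dx": 80, "dy": -15, "dz": 8.5, "rx": 0, "ry": 0, "rz": 0},
    {"dx": 100, "dy": -15, "dz": 8.5, "rx": 0, "ry": 0, "rz": 0},
    {"dx": 110, "dy": -15, "dz": 8.5, "rx": 0, "ry": 0, "rz": 0},
    {"dx": 110, "dy": -15, "dz": 8.5, "rx": 0, "ry": 0, "rz": 0},
    {"dx": 110, "dy": -15, "dz": 8.5, "rx": 0, "ry": 0, "rz": 0}
  ]
}}

```text
time: 3.6
tcp_pos: [0.5743, 0.0516, 0.0842]
ee_rot: [2.134, 0.18, -2.132]
ft_force: [-0.3, 0.3, 1.3]
finger_gap: 0.0788
```

```bash
cat > look.py <<'E'
from h import *
import sys
from fit import p,W
n=sys.argv[1]
s=bot.get_state(); print(s["time"],s["tcp_pos"].round(4),s["finger_gap"],s["ft_force"].round(2))
d=s["tcp_pos"][:2]-p[:2]; a=p[2]
print("TCP in stop frame mm", (np.array([np.cos(a)*d[0]+np.sin(a)*d[1],-np.sin(a)*d[0]+np.cos(a)*d[1]])*1e3).round(2), "tool rot err",(R.from_rotvec(s["ee_rot"]).as_matrix().T@np.array([-np.sin(a),np.cos(a),0])).round(4))
im=eyes.get_image("wrist"); save(im,"w"+n)
np.save("pics/w%s.npy"%n,(im,s),allow_pickle=True)
si=eyes.get_image("side"); save(si,"s"+n,(280,150,440,270),5); np.save("pics/s%s.npy"%n,si,allow_pickle=True)
E
python3 look.py 3
```

```text
3.6 [0.5743 0.0516 0.0842] 0.07884124901321368 [-0.32  0.31  1.28]
TCP in stop frame mm [  0.35 -22.5 ] tool rot err [-4.0e-04 -1.0e+00  1.5e-03]
```

View pics/w3.png

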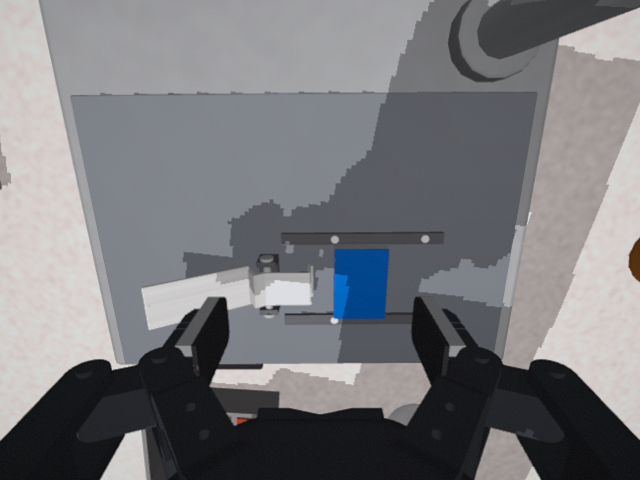

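View pics/s3.png

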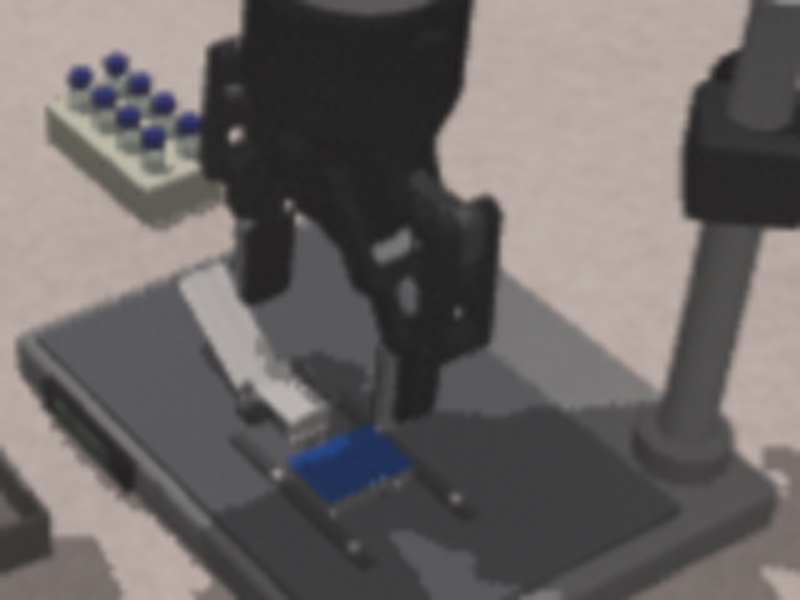

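```bash
python3 - <<'E'
from h import *
from fit import p,W
si=np.load("pics/s3.npy",allow_pickle=True).item()
im,s=np.load("pics/w3.npy",allow_pickle=True);T=wristT(im,s)
for off in (8,10,12,14,18,22):
    P=W(p,[(x,y,s["tcp_pos"][2]*1e3-30-off) for x,y in ((-10.6,-62),(-10.6,-69),(-10.6,-76.5),(11.3,-62),(11.3,17))])
    print(off,((proj(si,P)-[279.5,149.5])*5).round(0).tolist(), proj(im,P,T)[3:].round(0).tolist())
E
```

```text
8 [[372.0, 425.0], [384.0, 436.0], [397.0, 448.0], [420.0, 404.0], [292.0, 292.0]] [[416.0, 299.0], [224.0, 299.0]]
10 [[372.0, 430.0], [384.0, 441.0], [397.0, 452.0], [420.0, 408.0], [292.0, 296.0]] [[415.0, 296.0], [225.0, 297.0]]
12 [[371.0, 434.0], [383.0, 445.0], [396.0, 456.0], [419.0, 412.0], [291.0, 300.0]] [[414.0, 294.0], [226.0, 295.0]]
14 [[371.0, 438.0], [383.0, 449.0], [396.0, 461.0], [419.0, 417.0], [291.0, 304.0]] [[413.0, 292.0], [227.0, 292.0]]
18 [[370.0, 446.0], [382.0, 457.0], [395.0, 469.0], [418.0, 425.0], [291.0, 312.0]] [[410.0, 288.0], [230.0, 288.0]]
22 [[369.0, 455.0], [381.0, 465.0], [394.0, 477.0], [417.0, 433.0], [290.0, 320.0]] [[408.0, 284.0], [232.0, 284.0]]
```

Emit:
{"name": "move_arm", "arguments": {
  "moves": [
    {"dx": 10, "dy": 0, "dz": 0.3, "rx": 0, "ry": 0, "rz": 0},
    {"dx": 20, "dy": 0, "dz": 0.3, "rx": 0, "ry": 0, "rz": 0},
    {"dx": 26, "dy": 0, "dz": 0.3, "rx": 0, "ry": 0, "rz": 0},
    {"dx": 30, "dy": 0, "dz": 0.3, "rx": 0, "ry": 0, "rz": 0},
    {"dx": 33, "dy": 0, "dz": 0.3, "rx": 0, "ry": 0, "rz": 0},
    {"dx": 33, "dy": 0, "dz": 0.3, "rx": 0, "ry": 0, "rz": 0},
    {"dx": 33, "dy": 0, "dz": 0.3, "rx": 0, "ry": 0, "rz": 0}
  ]
}}

```text
time: 4.4
tcp_pos: [0.5747, 0.0515, 0.0522]
ee_rot: [2.136, 0.18, -2.13]
ft_force: [-2.3, -0.1, 3.2]
finger_gap: 0.0788
```

```bash
python3 look.py 4
```

```text
4.4 [0.5747 0.0515 0.0522] 0.07884043643154771 [-2.27 -0.12  3.24]
TCP in stop frame mm [  0.68 -22.71] tool rot err [-0.001  -1.      0.0012]
```

View pics/w4.png

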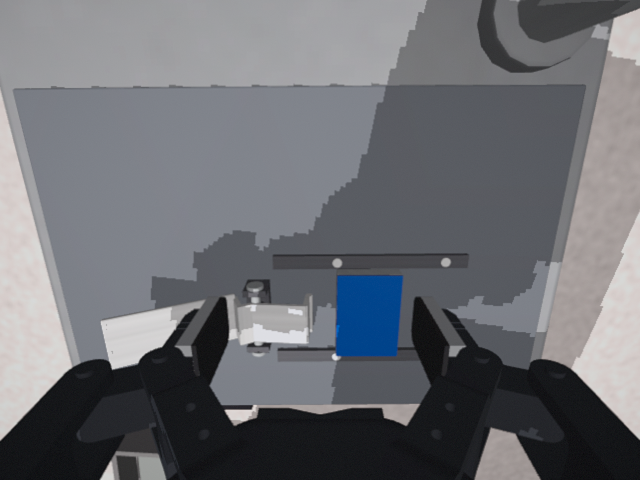

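View pics/s4.png

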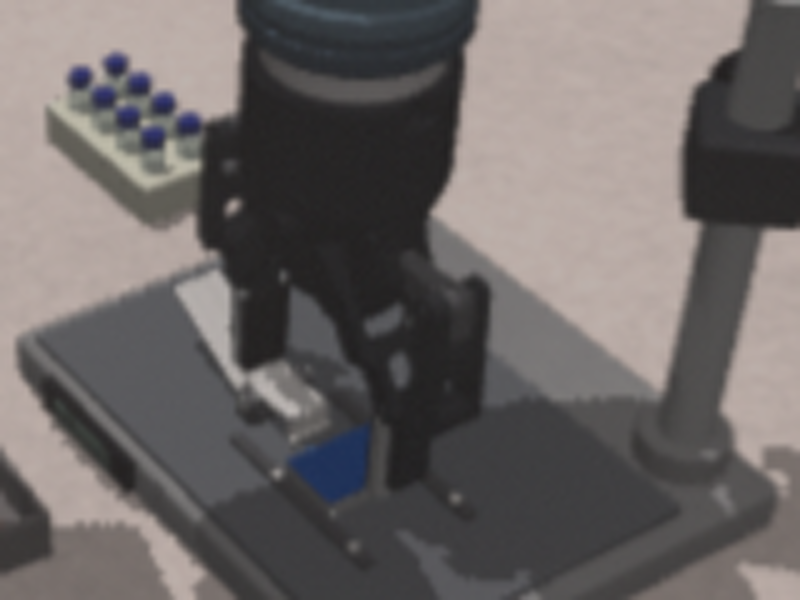

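Emit:
{"name": "move_arm", "arguments": {
  "moves": [
    {"dx": 3, "dy": 0, "dz": 0.6, "rx": 0, "ry": 0, "rz": 0},
    {"dx": 6, "dy": 0, "dz": 0.6, "rx": 0, "ry": 0, "rz": 0},
    {"dx": 7.5, "dy": 0, "dz": 0.6, "rx": 0, "ry": 0, "rz": 0},
    {"dx": 7.5, "dy": 0, "dz": 0.6, "rx": 0, "ry": 0, "rz": 0}
  ]
}}

```text
time: 4.9
tcp_pos: [0.5749, 0.051, 0.0456]
ee_rot: [2.137, 0.179, -2.127]
ft_force: [-1.6, -0.4, 9.1]
finger_gap: 0.0786
```

```bash
python3 look.py 5
```

```text
4.9 [0.5749 0.051  0.0456] 0.07864276739813492 [-1.62 -0.4   9.09]
TCP in stop frame mm [  0.84 -23.19] tool rot err [-0.0018 -1.      0.0013]
```

View pics/w5.png

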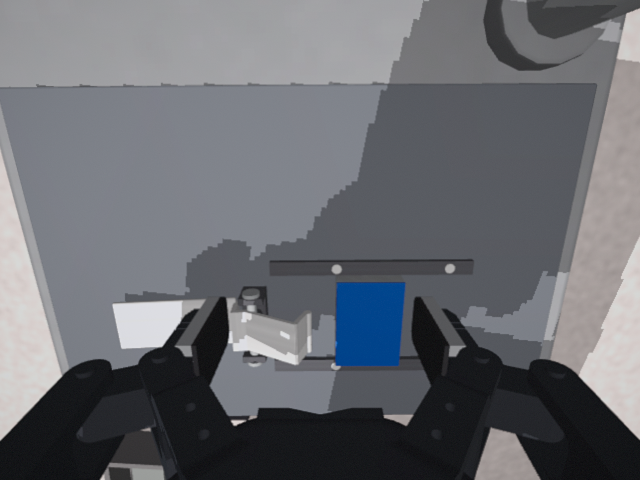

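View pics/s5.png

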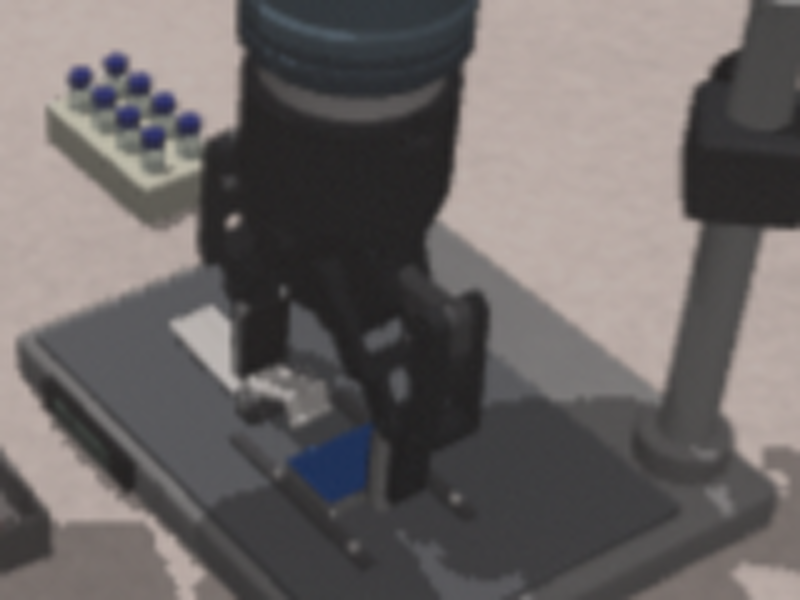

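```bash
cat > rock.py <<'E'
from h import *
from fit import p,W
import sys
from scipy.optimize import least_squares
def tailpts(a):
    b=.524-a; r=58; return [(x,5+r*np.cos(b)+6*np.sin(b),9+r*np.sin(b)-6*np.cos(b)) for x in (11,-11)]
def rocker(n,px):
    im,s=np.load("pics/w%s.npy"%n,allow_pickle=True);T=wristT(im,s)
    f=lambda v:((proj(im,W(p,np.array(tailpts(v[0]))+[v[1],v[2],0]),T)-px)).ravel()
    g=lambda v:f([v[0],v[1],0])
    r=least_squares(g,[.3,0]); print("rocker",r.x.round(3),r.fun.round(1))
    print("A: jaw at", None)
if __name__=="__main__":
    rocker("3",[[141,288],[149,330]]); rocker("5",[[113,304],[121,349]])
E
python3 rock.py
```

```text
rocker [ 0.071 -2.981] [ 0.3  0.1 -0.5 -0.1]
A: jaw at None
rocker [ 0.47  -1.993] [-0.5 -0.2  0.6  0.2]
A: jaw at None
```

Emit:
{"name": "move_arm", "arguments": {
  "moves": [
    {"dx": 1.5, "dy": 0, "dz": 0.8, "rx": 0, "ry": 0, "rz": 0},
    {"dx": 3, "dy": 0, "dz": 0.8, "rx": 0, "ry": 0, "rz": 0},
    {"dx": 3, "dy": 0, "dz": 0.8, "rx": 0, "ry": 0, "rz": 0},
    {"dx": 3, "dy": 0, "dz": 0.8, "rx": 0, "ry": 0, "rz": 0}
  ]
}}

```text
time: 5.4
tcp_pos: [0.575, 0.0506, 0.0443]
ee_rot: [2.14, 0.179, -2.125]
ft_force: [-2.6, -1.6, 12.5]
finger_gap: 0.079
```

```bash
python3 look.py 6
```

```text
5.4 [0.575  0.0506 0.0443] 0.07904678742362864 [-2.61 -1.57 12.46]
TCP in stop frame mm [  0.86 -23.6 ] tool rot err [-0.0027 -1.      0.0012]
```

View pics/w6.png

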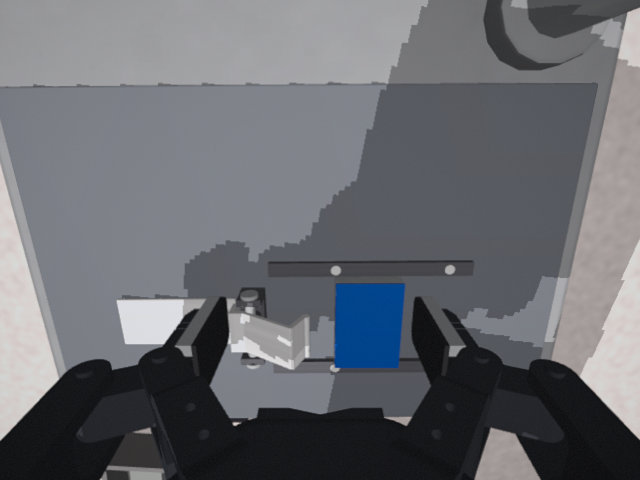

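View pics/s6.png

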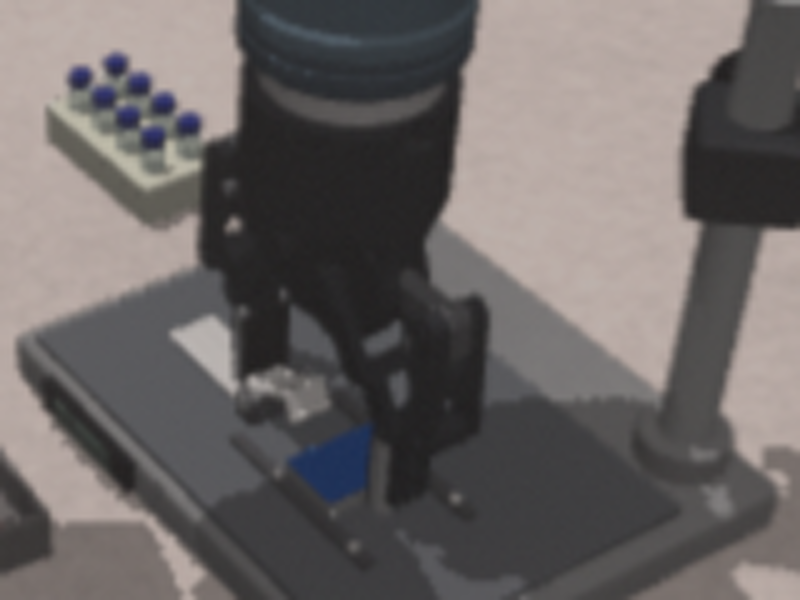

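Emit:
{"name": "move_arm", "arguments": {
  "moves": [
    {"dx": 1.5, "dy": -2, "dz": 0.8, "rx": 0, "ry": 0, "rz": 0},
    {"dx": 1.5, "dy": -4, "dz": 0.8, "rx": 0, "ry": 0, "rz": 0},
    {"dx": 1.5, "dy": -6, "dz": 0.8, "rx": 0, "ry": 0, "rz": 0},
    {"dx": 1.5, "dy": -8, "dz": 0.8, "rx": 0, "ry": 0, "rz": 0},
    {"dx": 1.5, "dy": -10, "dz": 0.8, "rx": 0, "ry": 0, "rz": 0},
    {"dx": 1.5, "dy": -12, "dz": 0.8, "rx": 0, "ry": 0, "rz": 0},
    {"dx": 1.5, "dy": -12, "dz": 0.8, "rx": 0, "ry": 0, "rz": 0}
  ]
}}

```text
time: 6.2
tcp_pos: [0.5747, 0.0612, 0.0445]
ee_rot: [2.145, 0.176, -2.118]
ft_force: [1.2, -3.9, 8.4]
finger_gap: 0.0792
```

```bash
python3 look.py 7
```

```text
6.2 [0.5747 0.0612 0.0445] 0.0792240678251548 [ 1.16 -3.89  8.44]
TCP in stop frame mm [  2.37 -13.08] tool rot err [-0.0052 -1.      0.0014]
```

View pics/w7.png

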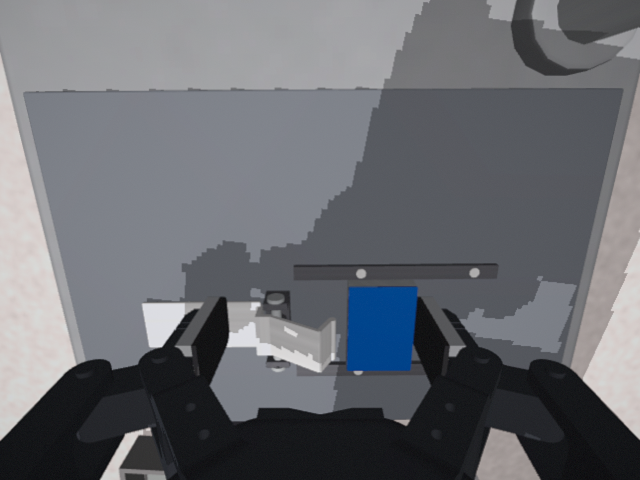

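View pics/s7.png

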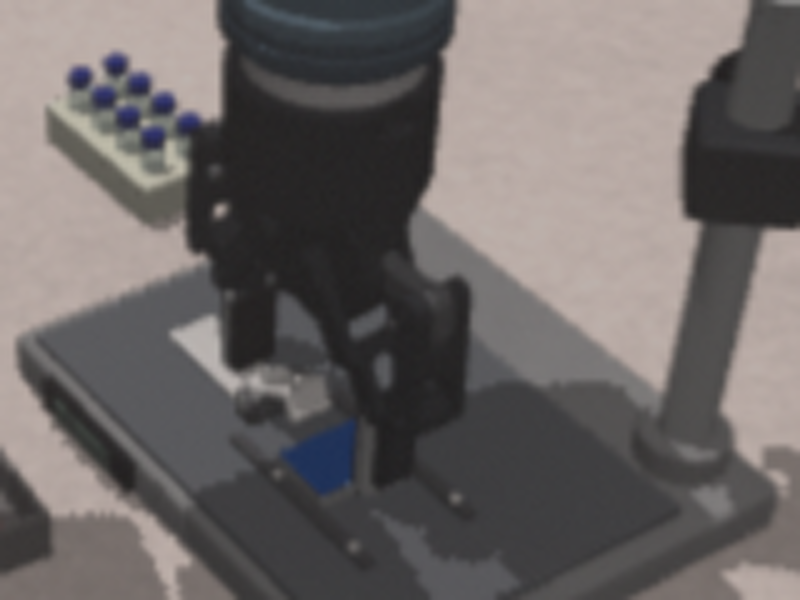

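```bash
cat > corr.py <<'E'
from h import *
from fit import p
s=bot.get_state(); Rm=R.from_rotvec(s["ee_rot"]).as_matrix(); a=p[2]
tx=np.array([0,0,-1.]); ty=np.array([np.sin(a),-np.cos(a),0]); D=np.c_[tx,ty,np.cross(tx,ty)]
print("turn needed (tool)",R.from_matrix(Rm.T@D).as_rotvec().round(4))
o=s["tcp_pos"]; d=o[:2]-p[:2]
def go(x,y,z):
    w=np.array([p[0]+np.cos(a)*x-np.sin(a)*y,p[1]+np.sin(a)*x+np.cos(a)*y,z]); return ((Rm.T@(w-o))*1e3).round(2)
yy=(-np.sin(a)*d[0]+np.cos(a)*d[1])
import sys
print("x->0 same y,z:",go(0,yy,o[2]), "home y:", go(0,-.028+s["finger_gap"]/2,o[2]))
E
python3 corr.py
```

```text
turn needed (tool) [-0.0015 -0.0122 -0.0051]
x->0 same y,z: [-0.03  0.    2.36] home y: [ -0.15 -24.47   2.39]
```

Emit:
{"name": "move_arm", "arguments": {
  "moves": [
    {"dx": 1.5, "dy": -2, "dz": 1, "rx": 0, "ry": -0.006, "rz": -0.003},
    {"dx": 1.5, "dy": -4, "dz": 2, "rx": 0, "ry": -0.012, "rz": -0.006},
    {"dx": 1.5, "dy": -6, "dz": 3, "rx": 0, "ry": -0.016, "rz": -0.008},
    {"dx": 1.5, "dy": -8, "dz": 3.5, "rx": 0, "ry": -0.02, "rz": -0.008},
    {"dx": 1.5, "dy": -10, "dz": 4, "rx": 0, "ry": -0.02, "rz": -0.008},
    {"dx": 1.5, "dy": -12, "dz": 4, "rx": 0, "ry": -0.02, "rz": -0.008},
    {"dx": 1.5, "dy": -14, "dz": 4, "rx": 0, "ry": -0.02, "rz": -0.008},
    {"dx": 1.5, "dy": -16, "dz": 4, "rx": 0, "ry": -0.02, "rz": -0.008},
    {"dx": 1.5, "dy": -18, "dz": 4, "rx": 0, "ry": -0.02, "rz": -0.008},
    {"dx": 1.5, "dy": -20, "dz": 4, "rx": 0, "ry": -0.02, "rz": -0.008}
  ]
}}

```text
time: 7.3
tcp_pos: [0.5698, 0.079, 0.0442]
ee_rot: [2.13, 0.18, -2.136]
ft_force: [2.1, -5.6, 6.9]
finger_gap: 0.0792
```

```bash
python3 look.py 8; python3 corr.py
```

```text
7.3 [0.5698 0.079  0.0442] 0.07917821717790241 [ 2.13 -5.61  6.86]
TCP in stop frame mm [0.57 5.29] tool rot err [ 3.0e-04 -1.0e+00  1.7e-03]
turn needed (tool) [-0.0015  0.0028  0.0006]
x->0 same y,z: [0.   0.   0.53] home y: [ 0.01 -6.09  0.54]
```

View pics/w8.png

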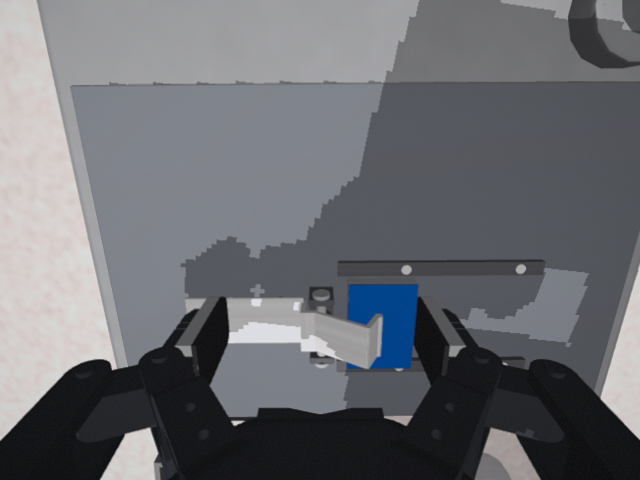

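View pics/s8.png

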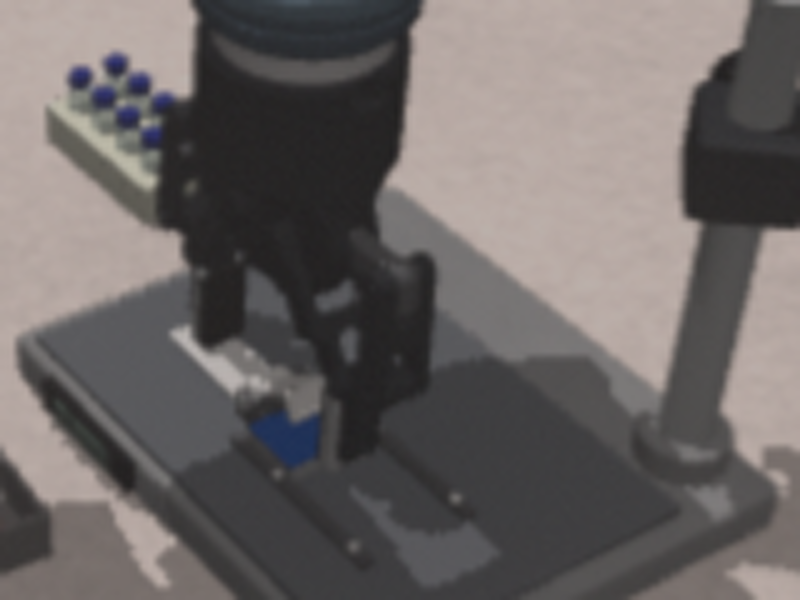

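Emit:
{"name": "move_arm", "arguments": {
  "moves": [
    {"dx": 1.2, "dy": -2, "dz": 0.5, "rx": 0, "ry": 0, "rz": 0},
    {"dx": 1.2, "dy": -4, "dz": 1, "rx": 0, "ry": 0, "rz": 0},
    {"dx": 1.2, "dy": -5.5, "dz": 1, "rx": 0, "ry": 0, "rz": 0},
    {"dx": 1.2, "dy": -6.5, "dz": 1, "rx": 0, "ry": 0, "rz": 0},
    {"dx": 1.2, "dy": -7.5, "dz": 1, "rx": 0, "ry": 0, "rz": 0},
    {"dx": 1.2, "dy": -7.5, "dz": 1, "rx": 0, "ry": 0, "rz": 0}
  ]
}}

```text
time: 8.0
tcp_pos: [0.5696, 0.0853, 0.0443]
ee_rot: [2.134, 0.179, -2.13]
ft_force: [1.1, -5.6, 6.8]
finger_gap: 0.0788
```

```bash
python3 look.py 9; python3 corr.py; python3 - <<'E'
from h import *
im,s=np.load("pics/w9.npy",allow_pickle=True); save(im,"w9c",(160,240,460,400),2.6)
E
```

```text
8.0 [0.5696 0.0853 0.0443] 0.07878976312746802 [ 1.09 -5.64  6.85]
TCP in stop frame mm [ 1.4  11.49] tool rot err [-0.0021 -1.      0.0013]
turn needed (tool) [-0.0015 -0.0015 -0.002 ]
x->0 same y,z: [-0.    0.    1.44] home y: [-0.    0.03  1.44]
```

View pics/w9c.png

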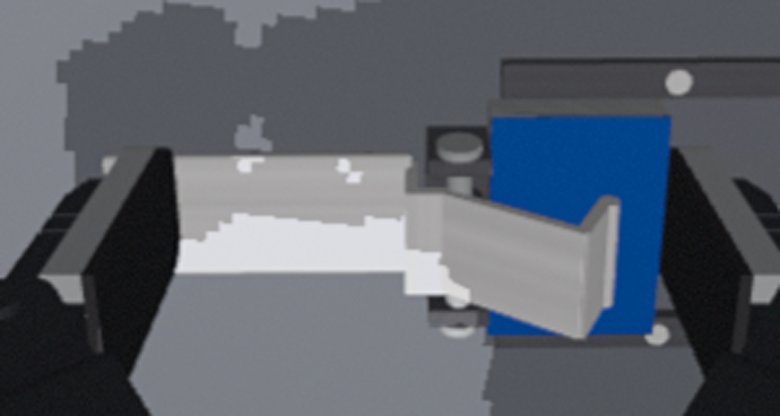

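View pics/s9.png

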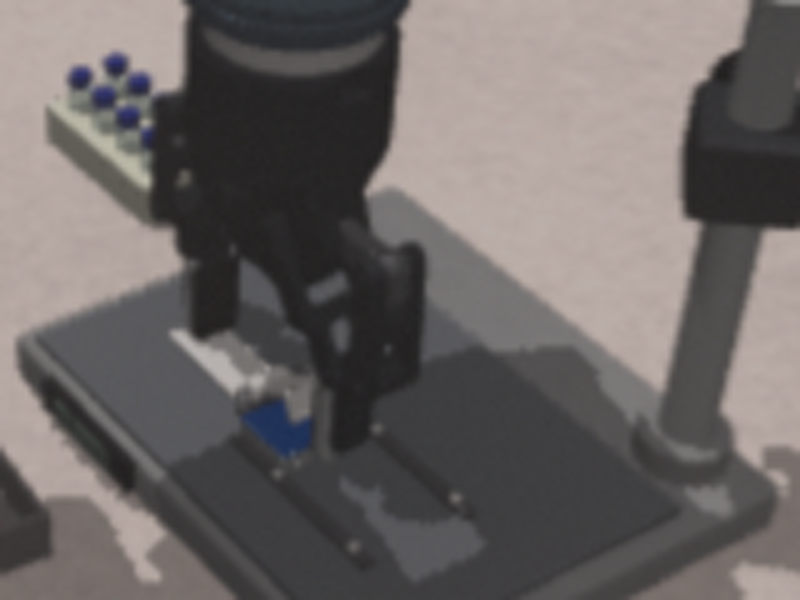

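Emit:
{"name": "move_arm", "arguments": {
  "moves": [
    {"dx": 1.2, "dy": -1, "dz": 1, "rx": 0, "ry": 0, "rz": 0},
    {"dx": 1.2, "dy": -2, "dz": 1.5, "rx": 0, "ry": 0, "rz": 0},
    {"dx": 1.2, "dy": -2.7, "dz": 1.5, "rx": 0, "ry": 0, "rz": 0},
    {"dx": 1.2, "dy": -2.7, "dz": 1.5, "rx": 0, "ry": 0, "rz": 0}
  ]
}}

```text
time: 8.5
tcp_pos: [0.5697, 0.0854, 0.0444]
ee_rot: [2.136, 0.175, -2.125]
ft_force: [0.5, -9.4, 7.4]
finger_gap: 0.0794
```

```bash
python3 look.py 10; python3 corr.py; python3 - <<'E'
from h import *
im,s=np.load("pics/w10.npy",allow_pickle=True); save(im,"w10c",(160,240,460,400),2.6)
E
```

```text
8.5 [0.5697 0.0854 0.0444] 0.07938127780382312 [ 0.47 -9.43  7.4 ]
TCP in stop frame mm [ 1.48 11.63] tool rot err [-0.0059 -1.      0.001 ]
turn needed (tool) [-0.0012 -0.0051 -0.0058]
x->0 same y,z: [-0.01  0.    1.46] home y: [-0.01  0.03  1.46]
```

View pics/w10c.png

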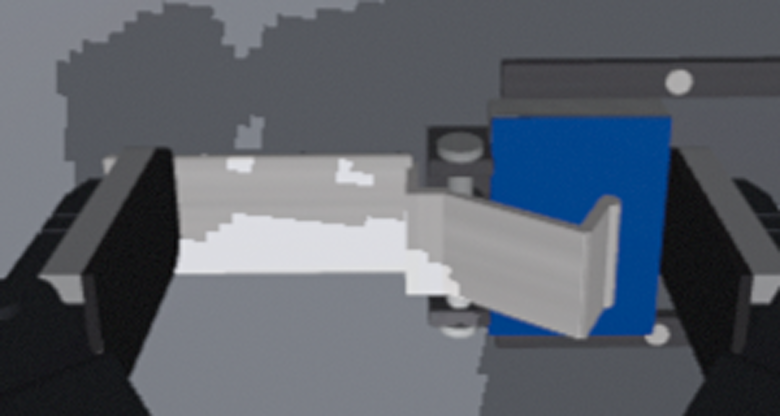

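Emit:
{"name": "move_arm", "arguments": {
  "moves": [
    {"dx": 1, "dy": 1, "dz": 0.5, "rx": 0, "ry": 0, "rz": 0},
    {"dx": 1, "dy": 1.5, "dz": 0.5, "rx": 0, "ry": 0, "rz": 0},
    {"dx": 0, "dy": 1.5, "dz": 0.5, "rx": 0, "ry": 0, "rz": 0},
    {"dx": -2, "dy": 1.5, "dz": 0.5, "rx": 0, "ry": 0, "rz": 0},
    {"dx": -4, "dy": 1.5, "dz": 0.5, "rx": 0, "ry": 0, "rz": 0},
    {"dx": -6, "dy": 1.5, "dz": 0.5, "rx": 0, "ry": 0, "rz": 0},
    {"dx": -8, "dy": 1.5, "dz": 0.5, "rx": 0, "ry": 0, "rz": 0},
    {"dx": -10, "dy": 1.5, "dz": 0.5, "rx": 0, "ry": 0, "rz": 0},
    {"dx": -12, "dy": 1.5, "dz": 0.5, "rx": 0, "ry": 0, "rz": 0},
    {"dx": -14, "dy": 1.5, "dz": 0.5, "rx": 0, "ry": 0, "rz": 0},
    {"dx": -17, "dy": 1.5, "dz": 0.5, "rx": 0, "ry": 0, "rz": 0},
    {"dx": -22, "dy": 1.5, "dz": 0.5, "rx": 0, "ry": 0, "rz": 0},
    {"dx": -30, "dy": 1.5, "dz": 0.5, "rx": 0, "ry": 0, "rz": 0},
    {"dx": -45, "dy": 1.5, "dz": 0.5, "rx": 0, "ry": 0, "rz": 0},
    {"dx": -65, "dy": 1.5, "dz": 0.5, "rx": 0, "ry": 0, "rz": 0},
    {"dx": -90, "dy": 1.5, "dz": 0.5, "rx": 0, "ry": 0, "rz": 0},
    {"dx": -115, "dy": 1.5, "dz": 0.5, "rx": 0, "ry": 0, "rz": 0},
    {"dx": -130, "dy": 1.5, "dz": 0.5, "rx": 0, "ry": 0, "rz": 0},
    {"dx": -130, "dy": 1.5, "dz": 0.5, "rx": 0, "ry": 0, "rz": 0}
  ]
}}

```text
time: 10.5
tcp_pos: [0.5703, 0.0845, 0.1776]
ee_rot: [2.142, 0.174, -2.118]
ft_force: [0.9, 0.4, -0.1]
finger_gap: 0.0785
```

```bash
python3 look.py 11; python3 - <<'E'
from h import *
im,s=np.load("pics/w11.npy",allow_pickle=True); save(im,"w11c",(180,180,420,330),3.3)
E
```

```text
10.5 [0.5703 0.0845 0.1776] 0.07848337776276874 [ 0.88  0.35 -0.05]
TCP in stop frame mm [ 1.92 10.6 ] tool rot err [-0.007 -1.     0.001]
```

View pics/w11c.png

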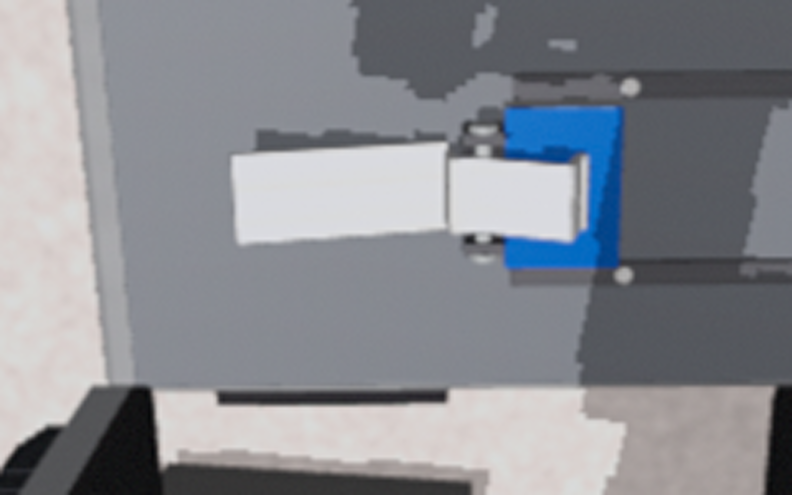

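View pics/s11.png

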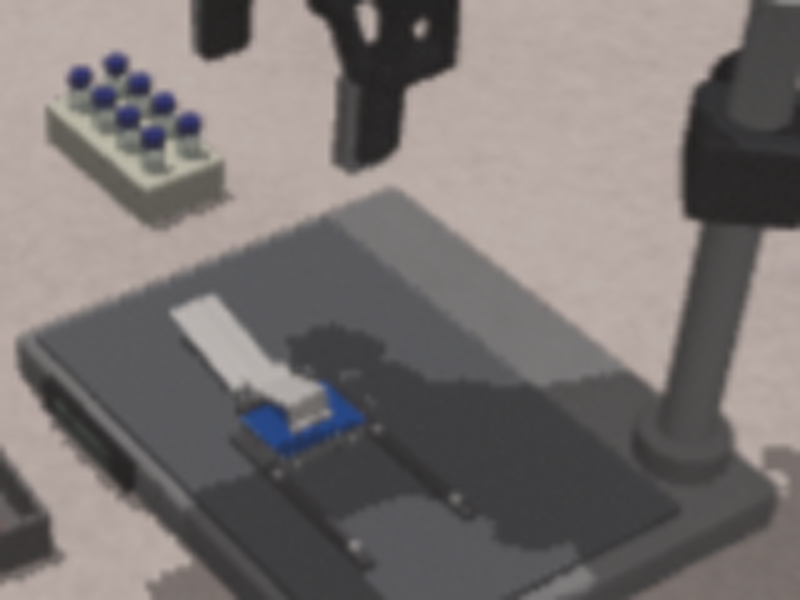

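```bash
python3 - <<'E'
from h import *
from fit import p,W
im,s=np.load("pics/w11.npy",allow_pickle=True);T=wristT(im,s)
c=lambda q:(np.array(q,float)+.5)/3.3-.5+[180,180]
def st(px,z):
    P=onz(im,c(px),z,T); d=P[:,:2]-p[:2];a=p[2]
    return (np.c_[np.cos(a)*d[:,0]+np.sin(a)*d[:,1],-np.sin(a)*d[:,0]+np.cos(a)*d[:,1]]*1e3).round(1)
print("coupon top",st([[505,107],[622,107],[618,267],[506,267]],.038).tolist())
print("guide ends (-2)",st([[513,85],[511,275]],.0325).tolist(), "screws",st([[629,88],[624,275]],.0325).tolist())
im2,s2=np.load("pics/w2.npy",allow_pickle=True);T2=wristT(im2,s2)
P=onz(im2,(np.array([[479,69],[482,272]])+.5)/3.8-.5+[185,190],.0325,T2);d=P[:,:2]-p[:2];a=p[2]
print("screws before",(np.c_[np.cos(a)*d[:,0]+np.sin(a)*d[:,1],-np.sin(a)*d[:,0]+np.cos(a)*d[:,1]]*1e3).round(1))
E
```

```text
coupon top [[19.5, -0.0], [19.4, -27.3], [-20.3, -27.8], [-20.1, -0.6]]
guide ends (-2) [[23.6, -2.1], [-24.3, -2.1]] screws [[22.8, -29.6], [-24.5, -30.2]]
screws before [[ 23.  -29.8]
 [-24.3 -29.9]]
```

```bash
python3 -c "
from h import *
im=eyes.get_image('top'); save(im,'t12'); print(ticket.hand_in())"
```

```text
the job is handed in; nothing more can be done
None
```

View pics/t12.png

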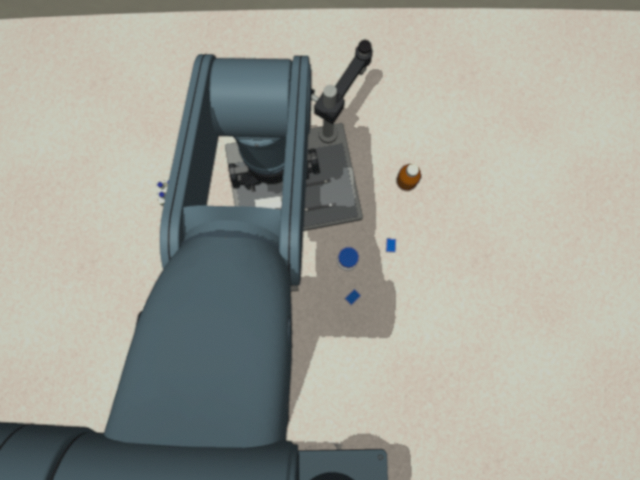

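The blue coupon is home against the clip's foot and clamped, and I handed the job in at about 10.5 s of the 38 s allowed.

**What I did:** With the gripper 79 mm open, one fingertip pressed the clip tail down to about level. The other fingertip pushed the coupon about 30 mm along the guides. The push stalled at the foot: the tool moved only 0.14 mm more while the force rose from 5.6 to 9.4 N. I backed off about 1 mm, let the clip down and rose clear.

**Last checks:**
- **Coupon position:** the wrist picture puts its leading edge 0 to 0.6 mm from the foot and its trailing edge 27.3 to 27.8 mm back. It looks flat and square to within about a pixel (0.9 mm).
- **Clip:** the jaw rests on the coupon in both the wrist and side pictures.
- **Robot:** it was clear of everything, with the force near zero. The highest force I read was about 13 N.
- **Bystanders:** the bottle and jar look unmoved in the top view. In that view the arm hides the tray and most of the vial rack. The side picture shows the whole rack and part of the tray, and nothing looks disturbed.

**Small disagreements:** the tool drifted up to 2.4 mm sideways during the push, and I corrected for it. My picture estimate of the clip angle read about 0.07 rad high at rest, so I judged "pressed right down" from the force and the level tail instead.

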